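# Clamp the marble block in the drilling fixture

### The arm

A 6-joint arm with a two-finger parallel gripper is mounted at the origin on the work surface. World frame = base frame: x ahead of the robot, y to its left, z up, the work surface at z = 0. Lengths are in m, angles in degrees, forces in N, time in s.
With the tool pointing down it reaches from about 0.25 to 0.775 m from the base axis. Payload 4 kg.
Tool frame: the origin (TCP) lies midway between the tips of the shut fingers; the grasp point (between the pads) lies 19 mm behind it (bot.grip_depth is the distance from the TCP to the grasp point, in m); z points along the fingers, y is the direction in which the jaws open and shut (so a half turn about z gives the same grasp; the last joint's range is limited). The gripper opens to 94 mm and grips with 3 to 60 N. Pads are 16 mm wide; open, the fingers measure 119 mm over their backs; the gripper's body (75 mm by 177 mm) begins 78 mm behind the grasp point.
Start: joints at [-73.86, 4.996, 78.535, -0, 96.463, -5.907], TCP at [0.206, -0.51, 0.206] pointing down, gripper open.
Joint ranges: [-177.83, 177.83], [-43.37, 116.18], [15.69, 146.23], [-61.86, 241.86], [9.47, 152.12], [-147.06, 147.06]. Speed limits (degrees/s): [159.86, 159.86, 180, 180, 180, 180].

### API

Orientations are given as a 3x3 rotation matrix whose columns are the frame's x, y, z axes.
In Python, from workcell import bot gives the robot as it stands.
- The arm moves only by the tool send_rows, never from a script. Its argument "series" is a list of rows, each an object with "dp": the shift along the world's x, y, z in m, a list of three; "turn": the turn, a rotation vector about the world's x, y, z in degrees, a list of three. In form: [{"dp": [dx, dy, dz], "turn": [rx, ry, rz]}, ...]. A call has 1 to 5 rows; each row shifts and turns the pose as measured when the row begins; what a row does not reach is not made up. A row lasts 1/10 s, in which the tool goes at most 50 mm and 8.59 degrees, less where a joint would pass 70% of its speed; a pose out of reach is approached as far as the arm can. A call is refused whole if a number of a shift passes 0.05 or a number of a turn 8.59, either way. A call with a gripper value outside its range is refused whole. "grip" is the gripper command: -1 is fully open, 1 is shut, values between are in proportion, set as the call begins (left out, the last holds). The fingers move at their own pace and stop on an object; "squeeze" is the grip in N (left out, the last holds). Time passes only in rows, so rows that do not move let the fingers close. It gives the time, the measured TCP pose, the force and the opening at its end, in the units of the state.
- bot.observe(): the state, without advancing time (a new reading comes with each control period).
- bot.capture(name): name is "scene" or "side" or "wrist"; returns a dict with "pixels" (480x640x3 uint8, red, green, blue), "z_map" (480x640 float32, m along the optical axis (not along the pixel's ray), 0 where there is no reading), "fov_y" (degrees; the focal length in pixels is half the picture's height over the tangent of half this angle, whatever the lens; pixels are square), "cx", "cy" (the principal point, pixels), "cam_to_world" (4x4, takes a point from camera to world coordinates); the wrist camera has in their place "T_tool_cam" (4x4, takes a point from camera to tool coordinates, whose origin is the TCP and whose axes are the flange's). Camera axes: x right, y down, z forward; pixel columns grow to the right and rows downward; lengths in m; the calibration is good to about 2 mm. A picture is of the moment at which its call begins: read the wrist's pose just before it.
- bot.hand_in(): hands the job in, once; it reports no verdict.
Trained networks look in the newest picture that a camera, given by its name, has taken for a name from the list of things; names that differ only in an ending like _2 or _b are one class to them, and where a whole thing is asked for, a point or a joint stands for the part that bears it (a point fixed in the world has none). Each returns a list of dicts, best first, with "score" (0 to 1); they miss things now and then, are a little off and sometimes report something else, mostly with a low value. They report only what shows in the picture. A call takes as long as a camera call.
- bot.regions_of(camera, target): "mask" (480x640 bool, what is visible of it) and "rect" ([left, top, width, height] in pixels, round what is visible of it).
- bot.landmark_of(camera, target): "xy" ([column, row] in pixels: a listed point, or the origin of a listed thing).
The state is a dict: "time_s": time; "qpos": joint angles; "qvel": joint speeds; "effort": joint torques, N m; "tcp_pos": TCP position; "tcp_rot": TCP orientation; "contact_force": force on the tool from outside, world axes, zero at the start; "ft_torque": the same for the moment, N m; "width": opening from 0.0 (shut) to 1.0 (fully open).
Only numpy, scipy, OpenCV 4.12 (cv2) and the standard library are available. Lean on these libraries where they do the work, as an engineer would, in place of code of your own. Each camera call takes 0.05 s, during which the arm holds its last target.

### The job

Clamp the marble block for drilling: with the fingers, push the open steel clamp strap round on its stud until it lies right across the block against its stop, and only then push the cam lever on top of the stud fully down so that the rubber presser bears on the stone. Only push: nothing is to be gripped or lifted, the block must stay where it lies, and the loose pieces around the fixture are to be left alone.

Things in the scene. Friction and masses are not known exactly. Their poses are not given: they have to be found in the camera images.
- fixture: Dark steel base plate on the bench, 150 (x) x 190 (y) x 12 mm high, fixed to the bench. Origin on the bench top; the plate's centre is at y = -5 mm. A steel stud, 30 mm across, stands on it at x = 0, y = +50 mm and carries the strap. A square strap stop 14 x 16 mm, 58 mm high above the bench, stands at x = 20, y = 18 mm; two locating pins, 12 mm across and 26 mm high above the bench, at x = 57, y = -50 and -10 mm, beside the stone.
- strap (a joint): Angle of the clamp strap about the vertical stud axis, rad. 0 = strap lies across the stone, pointing to the fixture's -y, against its stop (it cannot go further); grows as it swings open towards the fixture's -x (at 1.57 it points to -x); limit 1.7. Starts open, at 0.85 to 1.4. Stiff: needs about 2 N at its free end and stays where it is left.
- lever (a joint): Angle of the cam lever about its level pivot on top of the strap, rad. 0 = upright; grows as it leans away from the strap's free end; 1.5 = fully down, nearly level, pointing from the stud away from the free end (hard limit). Starts at 0.1 to 0.4. Stiff: needs about 5 to 7 N square to it near its end and stays where it is left. As it goes down it drives the presser 2.6 mm down out of the strap.
- strap_pivot (a point): Point on the stud axis at mid-thickness of the strap, 53 mm above the bench. Does not move; axes parallel to the fixture's.
- strap_end (a point): Point on the strap's top face, on its centre line, 125 mm from the stud axis (the free end is at 140 mm). The strap is a steel bar 26 mm wide and 18 mm thick, its underside 44 mm and its top 62 mm above the bench; its tail reaches 25 mm beyond the stud axis. Its -y axis points along the strap from the stud to the free end.
- lever_pivot (a point): Pivot of the cam lever: on the stud axis, 76 mm above the bench, between two cheeks on the strap that rise to 89 mm and reach 13 mm along the strap either side of the stud axis. Turns with the strap; its axes are the strap's (-y towards the free end).
- lever_end (a point): Point on the centre line of the cam lever, 90 mm from its pivot (the tip is at 100 mm). The outer 55 mm of the lever is a black handle 22 mm wide and 12 mm thick (6 mm either side of the centre line in the plane of its motion). Its z axis points along the lever to the tip.
- presser: Rubber foot 20 mm across under the strap, 80 mm from the stud axis; origin at the centre of its underside, 42 mm above the bench while the lever is up, so 2 mm above the stone's top; with the lever fully down it presses on the stone.
- stone: Loose veined marble block 90 (fixture x) x 60 (fixture y) x 28 mm on the base plate, its centre at fixture x = 0, y = -30 mm, its top 40 mm above the bench. Origin at the centre of its underside.
- core: Bystander: standing drilled stone core, 34 mm across, 75 mm high, behind the fixture (its +x side). Origin at its underside.
- coredrill: Bystander: standing steel core bit, 32 mm across with a thin shank, 80 mm high in all, behind the fixture (its +x side). Origin at its underside.
- offcut: Bystander: flat stone offcut 60 x 50 x 22 mm lying on the bench on the -y side of the fixture. Origin at its underside.

How it is judged:
By the outcome, as a careful person would: the job done as asked, in the order asked, and still so for the second after the job is handed in, with the robot touching nothing.
It also fails if it takes over 58 s, if anything falls off the work surface, if the arm or the gripper's body presses on something with over 40 N, if the wrist force passes 120 N, or if a joint passes its speed limit or range.

## Working session

There is one attempt and no reset: what is moved stays moved. The work goes in short steps, Python scripts to look and compute and a tool call to move; the robot and the scene stay as the last step left them, time stands still between calls to the robot, and variables do not carry over. Pictures are saved under pics/ and viewed, and the job is handed in when it is done.

Besides the shell and the picture viewer there is one more tool, called after "Emit:" by a JSON object that holds its "name" and its "arguments", one argument or row to a line. send_rows: Moves the arm, as the interface text tells. Its arguments: {"type":"object","properties":{"series":{"type":"array"},"grip":{"type":"number"},"squeeze":{"type":"number"}},"required":["series"]}

```bash
ls; mkdir -p pics
cat > h.py <<'E'
import numpy as np, cv2
from workcell import bot
def cap(n):
    s=bot.observe(); c=bot.capture(n)
    if 'cam_to_world' in c: T=np.array(c['cam_to_world'])
    else:
        W=np.eye(4);W[:3,:3]=s['tcp_rot'];W[:3,3]=s['tcp_pos'];T=W@np.array(c['T_tool_cam'])
    c['T']=T; c['f']=240/np.tan(np.radians(c['fov_y'])/2); return c
def world(c,u,v,z=None):
    d=np.array([(u-c['cx'])/c['f'],(v-c['cy'])/c['f'],1.])
    if z is None:
        p=d*c['z_map'][int(round(v)),int(round(u))]; return c['T'][:3,:3]@p+c['T'][:3,3]
    r=c['T'][:3,:3]@d; o=c['T'][:3,3]; return o+r*(z-o[2])/r[2]
def cloud(c):
    v,u=np.mgrid[:480,:640]; z=c['z_map']
    P=np.stack([(u-c['cx'])/c['f']*z,(v-c['cy'])/c['f']*z,z],-1)@c['T'][:3,:3].T+c['T'][:3,3]
    P[z<=0]=np.nan; return P
def save(c,n): cv2.imwrite('pics/'+n,c['pixels'][:,:,::-1])
E
python3 - <<'E'
from h import *
s=bot.observe();print(s['time_s'],s['tcp_pos'],s['tcp_rot'],s['contact_force'])
for n in ['scene','side','wrist']:
    c=cap(n);save(c,n+'0.png');print(n,c['T'][:3,3].round(3))
    for t in ['fixture','strap_pivot','strap_end','lever_pivot','lever_end','stone','presser','core','coredrill','offcut']:
        for r in bot.landmark_of(n,t)[:1]:
            u,v=r['xy'];
            zz={'strap_pivot':.053,'strap_end':.062,'lever_pivot':.076,'presser':.042,'stone':.012}.get(t,0)
            print(t,round(r['score'],2),np.round(r['xy']),world(c,u,v,zz).round(3) if t!='lever_end' else '')
E
```

```text
pics
0.0 [ 0.20629695 -0.50925361  0.20431491] [[ 9.26866359e-01  3.75390918e-01 -6.40912895e-04]
 [ 3.75391414e-01 -9.26863996e-01  2.10224908e-03]
 [ 1.95126123e-04 -2.18909714e-03 -9.99997585e-01]] [-0.34807679 -0.35126671  0.04827717]
scene [1.223 0.227 0.614]
fixture 0.77 [343. 278.] [ 0.61  -0.028  0.   ]
strap_pivot 0.56 [370. 268.] [0.623 0.023 0.053]
strap_end 0.88 [411. 229.] [0.504 0.052 0.062]
lever_pivot 0.62 [370. 257.] [0.623 0.022 0.076]
lever_end 0.59 [365. 223.] 
stone 0.91 [334. 264.] [ 0.597 -0.052  0.012]
presser 0.39 [396. 252.] [0.551 0.044 0.042]
core 0.95 [260. 285.] [ 0.691 -0.147  0.   ]
coredrill 0.75 [311. 343.] [ 0.764 -0.012  0.   ]
offcut 0.9 [274. 228.] [ 0.542 -0.207  0.   ]
side [0.332 0.251 0.622]
fixture 0.77 [335. 315.] [ 0.607 -0.026 -0.   ]
strap_pivot 0.68 [299. 299.] [0.635 0.019 0.053]
strap_end 0.82 [344. 373.] [0.51  0.049 0.062]
lever_pivot 0.61 [296. 293.] [0.633 0.025 0.076]
lever_end 0.88 [290. 240.] 
stone 0.64 [349. 305.] [ 0.601 -0.048  0.012]
presser 0.6 [329. 356.] [0.547 0.04  0.042]
core 0.9 [350. 244.] [ 0.691 -0.137  0.   ]
coredrill 0.77 [262. 257.] [ 0.766 -0.009  0.   ]
offcut 0.56 [450. 272.] [ 0.547 -0.216  0.   ]
wrist [ 0.277 -0.482  0.386]
```

View pics/scene0.png

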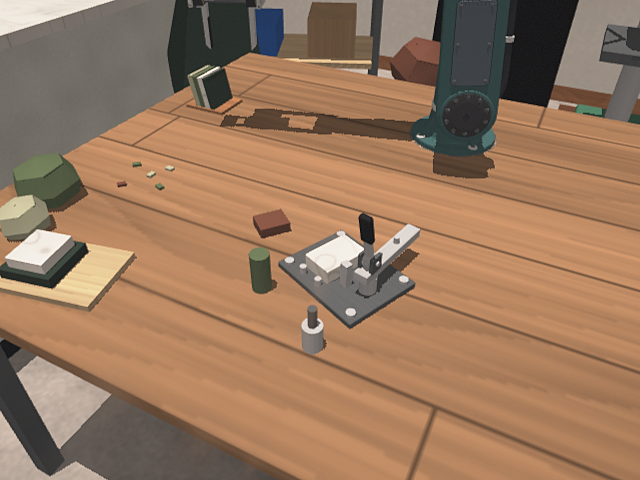

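View pics/side0.png

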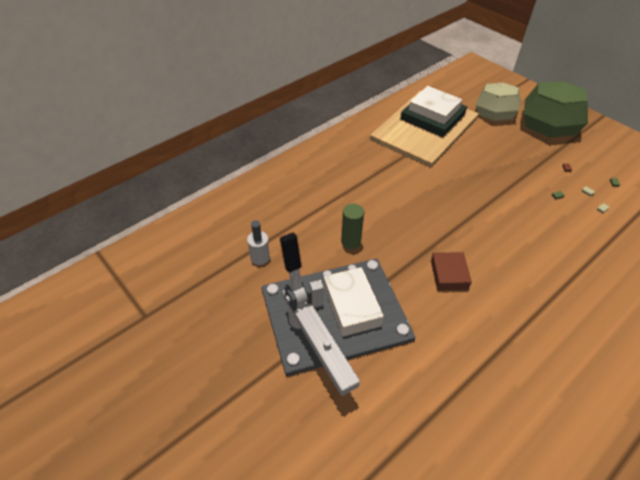

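The scene view shows the strap open towards the robot (free end near 415,230) and the upright black lever at 366,228. The side view agrees, with the strap end at 344,380. The landmarks give a fixture yaw of about -22° and a strap angle of about 1.4 rad. I'll shut the fingers and move in for a wrist view.

Emit:
{"name": "send_rows", "arguments": {
  "series": [
    {"dp": [0.01,0.03,0.03],"turn": [0,0,-5]},
    {"dp": [0.018,0.045,0.01],"turn": [0,0,-5]},
    {"dp": [0.018,0.045,0],"turn": [0,0,-5]},
    {"dp": [0.018,0.045,0],"turn": [0,0,-5]},
    {"dp": [0.018,0.045,0],"turn": [0,0,-5]}
  ],
  "grip": 1,
  "squeeze": 20
}}

```text
time_s: 2.15
tcp_pos: [0.2879, -0.2974, 0.2444]
tcp_rot: [[0.997, -0.079, 0.002], [-0.079, -0.997, 0.003], [0.002, -0.003, -1.0]]
contact_force: [1.4, -0.2, -0.6]
width: 0.611
```

Emit:
{"name": "send_rows", "arguments": {
  "series": [
    {"dp": [0.018,0.045,0],"turn": [0,0,-4]},
    {"dp": [0.018,0.045,0],"turn": [0,0,-4]},
    {"dp": [0.018,0.045,0],"turn": [0,0,-2]},
    {"dp": [0.018,0.045,0],"turn": [0,0,0]},
    {"dp": [0.018,0.045,0],"turn": [0,0,0]}
  ]
}}

```text
time_s: 2.65
tcp_pos: [0.3788, -0.0642, 0.246]
tcp_rot: [[0.965, -0.264, 0.01], [-0.264, -0.965, -0.001], [0.009, -0.001, -1.0]]
contact_force: [0.9, -0.4, 0.3]
width: 0.184
```

Emit:
{"name": "send_rows", "arguments": {
  "series": [
    {"dp": [0.018,0.045,0],"turn": [0,0,0]},
    {"dp": [0.018,0.045,0],"turn": [0,0,0]},
    {"dp": [0.018,0.045,0],"turn": [0,0,0]},
    {"dp": [0,0,0],"turn": [0,0,0]}
  ]
}}

```text
time_s: 3.05
tcp_pos: [0.4337, 0.0808, 0.2469]
tcp_rot: [[0.967, -0.255, 0.014], [-0.255, -0.967, 0.0], [0.013, -0.004, -1.0]]
contact_force: [0.4, -0.3, 0.1]
width: 0.005
```

Run:
```python
from h import *
c=cap('wrist');save(c,'wrist1.png');print(c['T'].round(3))
for t in ['strap_pivot','strap_end','lever_pivot','lever_end','stone','strap']:
    for r in bot.landmark_of('wrist',t)[:1]:
        u,v=r['xy'];print(t,round(r['score'],2),np.round(r['xy']),world(c,u,v,{'strap_pivot':.053,'strap_end':.062,'lever_pivot':.076,'stone':.012}.get(t,.16)).round(4))
P=cloud(c)
for r in bot.regions_of('wrist','strap')[:1]:
    m=r['mask']&(abs(P[...,2]-.062)<.006); Q=P[m]
    rc=cv2.minAreaRect(Q[:,:2].astype(np.float32)*1000);print('strap',len(Q),np.median(Q[:,2]),rc,cv2.boxPoints(rc).round(1).tolist())
for r in bot.regions_of('wrist','stone')[:1]:
    m=r['mask']&(abs(P[...,2]-.040)<.005); Q=P[m]
    rc=cv2.minAreaRect(Q[:,:2].astype(np.float32)*1000);print('stone',len(Q),np.median(Q[:,2]),rc)
for r in bot.regions_of('wrist','fixture')[:1]:
    m=r['mask']&(abs(P[...,2]-.012)<.004); Q=P[m]
    rc=cv2.minAreaRect(Q[:,:2].astype(np.float32)*1000);print('plate',len(Q),np.median(Q[:,2]),rc)
```

```text
[[-0.255 -0.938 -0.237  0.505]
 [-0.967  0.246  0.066  0.061]
 [-0.004  0.246 -0.969  0.429]
 [ 0.     0.     0.     1.   ]]
strap_pivot 0.94 [327.  20.] [0.6327 0.0241 0.053 ]
strap_end 0.68 [333. 154.] [0.5085 0.0506 0.062 ]
lever_pivot 0.8 [331.  11.] [0.631 0.021 0.076]
lever_end 0.21 [402.  48.] [ 0.5655 -0.012   0.16  ]
stone 0.88 [400.  47.] [ 0.6006 -0.0503  0.012 ]Traceback (most recent call last):
  File "<stdin>", line 4, in <module>
ValueError: it knows: core, coredrill, fixture, lever_end, lever_pivot, offcut, presser, stone, strap_end, strap_pivot
```

View pics/wrist1.png

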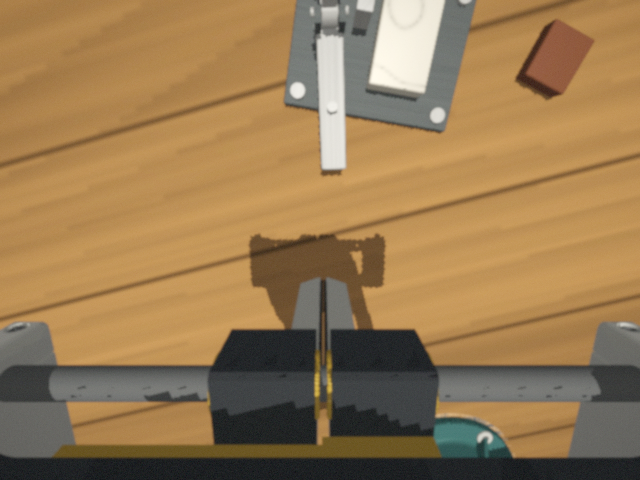

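The wrist view shows the strap pointing straight at the gripper, with its free end at 334,168 and the stud at 327,20. The distance from stud to strap end comes out at 126 mm, which matches 125. I'll go beside the strap's outer face.

Emit:
{"name": "send_rows", "arguments": {
  "series": [
    {"dp": [0.032,0.01,-0.03],"turn": [0,0,0]},
    {"dp": [0.032,0.01,-0.03],"turn": [0,0,0]},
    {"dp": [0.03,0.0,-0.035],"turn": [0,0,0]},
    {"dp": [0.005,0.0,-0.04],"turn": [0,0,0]},
    {"dp": [0,0,0],"turn": [0,0,0]}
  ]
}}

```text
time_s: 3.85
tcp_pos: [0.5364, 0.0855, 0.1135]
tcp_rot: [[0.959, -0.282, 0.027], [-0.282, -0.96, -0.003], [0.027, -0.004, -1.0]]
contact_force: [-0.7, 0.7, -0.2]
width: 0.001
```

Emit:
{"name": "send_rows", "arguments": {
  "series": [
    {"dp": [-0.008,0.006,-0.03],"turn": [0,1.5,3]},
    {"dp": [0,0,-0.032],"turn": [0,0,0]},
    {"dp": [0,0,0],"turn": [0,0,0]}
  ]
}}

```text
time_s: 4.15
tcp_pos: [0.5303, 0.0873, 0.0559]
tcp_rot: [[0.972, -0.236, 0.007], [-0.236, -0.972, -0.003], [0.007, 0.001, -1.0]]
contact_force: [-0.6, 0.1, -0.2]
width: 0.007
```

Run:
```python
from h import *
s=bot.observe();print(s['tcp_pos'],s['qpos'])
c=cap('side');save(c,'side1.png')
```

```text
[0.53029406 0.08725068 0.05592015] [  3.4162495    7.61860783  93.00204873  -0.18383119  78.99621468
 107.12979905]
```

View pics/side1.png

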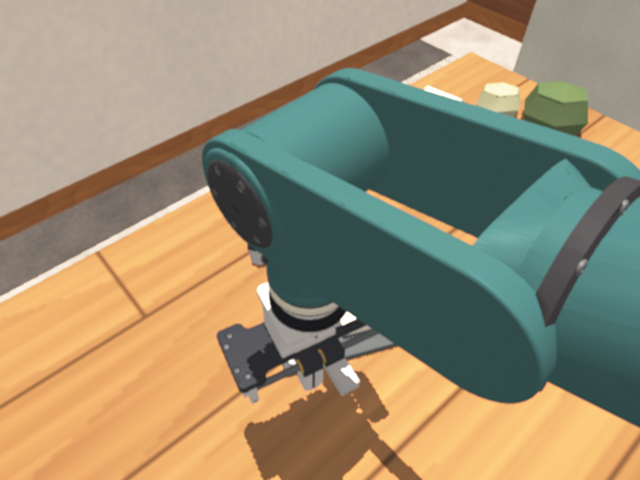

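The side view is mostly blocked by the arm, but the fingers show at 315,375, just outside the strap end at 345,378 and not touching it. Next I'll work out the arc.

```bash
cat > arc.py <<'E'
from h import *
import sys
piv=np.array([.632,.0235]); R=.112; off=.0265
# args: list of target world strap directions (deg)
s=bot.observe();p=s['tcp_pos'];yaw=np.degrees(np.arctan2(s['tcp_rot'][1][0],s['tcp_rot'][0][0]))
r=p[:2]-piv;print('yaw',yaw.round(2),'p',p.round(4),'F',np.round(s['contact_force'],1))
for a in map(float,sys.argv[1:]):
    t=np.radians(a);u=np.array([np.cos(t),np.sin(t)]);n=np.array([np.sin(t),-np.cos(t)])
    q=piv+R*u+off*n
    print(a,'dp',(q-p[:2]).round(4),'dz',round(.050-p[2],4),'turn',round(a-180-yaw,1)); p=np.array([*q,.05]);yaw=a-180
E
python3 arc.py 165 167 174 181 188 195 202 209 216 223 230 237 244 248
```

```text
yaw -13.67 p [0.5323 0.0874 0.0587] F [ 0.2 -0.4  0.7]
165.0 dp [-0.0016 -0.0093] dz -0.0087 turn -1.3
167.0 dp [-0.0018 -0.0036] dz 0.0 turn 2.0
174.0 dp [-0.0054 -0.013 ] dz 0.0 turn 7.0
181.0 dp [-0.0038 -0.0135] dz 0.0 turn 7.0
188.0 dp [-0.0022 -0.0139] dz 0.0 turn 7.0
195.0 dp [-0.0004 -0.014 ] dz 0.0 turn 7.0
202.0 dp [ 0.0013 -0.014 ] dz 0.0 turn 7.0
209.0 dp [ 0.003  -0.0137] dz 0.0 turn 7.0
216.0 dp [ 0.0046 -0.0133] dz 0.0 turn 7.0
223.0 dp [ 0.0062 -0.0126] dz 0.0 turn 7.0
230.0 dp [ 0.0077 -0.0118] dz 0.0 turn 7.0
237.0 dp [ 0.0091 -0.0107] dz 0.0 turn 7.0
244.0 dp [ 0.0103 -0.0095] dz 0.0 turn 7.0
248.0 dp [ 0.0064 -0.0049] dz 0.0 turn 4.0
```

Emit:
{"name": "send_rows", "arguments": {
  "series": [
    {"dp": [0,0,-0.008],"turn": [0,0,0]},
    {"dp": [-0.002,-0.008,0],"turn": [0,0,0]},
    {"dp": [-0.003,-0.008,0],"turn": [0,0,3]},
    {"dp": [-0.004,-0.01,0],"turn": [0,0,5]},
    {"dp": [-0.004,-0.01,0],"turn": [0,0,5]}
  ]
}}

```text
time_s: 4.7
tcp_pos: [0.5259, 0.0495, 0.0634]
tcp_rot: [[0.999, -0.004, 0.033], [-0.004, -1.0, 0.005], [0.033, -0.006, -0.999]]
contact_force: [-0.6, -0.2, 0.4]
width: 0.008
```

```bash
python3 arc.py 175 180 185 190 195 200
```

```text
yaw -0.24 p [0.5259 0.0495 0.0634] F [-0.6 -0.2  0.4]
175.0 dp [-0.0032  0.0102] dz -0.0134 turn -4.8
180.0 dp [-0.0027 -0.0097] dz 0.0 turn 5.0
185.0 dp [-0.0019 -0.0099] dz 0.0 turn 5.0
190.0 dp [-0.001 -0.01 ] dz 0.0 turn 5.0
195.0 dp [-0.0001 -0.01  ] dz 0.0 turn 5.0
200.0 dp [ 0.0007 -0.01  ] dz 0.0 turn 5.0
```

Emit:
{"name": "send_rows", "arguments": {
  "series": [
    {"dp": [0,0,0],"turn": [0,0,0]},
    {"dp": [0,0,0],"turn": [0,0,0]}
  ]
}}

```text
time_s: 4.9
tcp_pos: [0.5275, 0.0477, 0.0673]
tcp_rot: [[0.999, -0.008, 0.039], [-0.009, -1.0, 0.005], [0.039, -0.005, -0.999]]
contact_force: [0.8, -0.1, 0.1]
width: 0.003
```

```bash
python3 arc.py 175;python3 - <<'E'
from h import *
c=cap('wrist');save(c,'wrist2.png')
for t in ['strap_pivot','strap_end']:
    for r in bot.landmark_of('wrist',t)[:1]:
        u,v=r['xy'];print(t,round(r['score'],2),np.round(r['xy']),world(c,u,v,{'strap_pivot':.053,'strap_end':.062}.get(t,.16)).round(4))
E
```

```text
yaw -0.49 p [0.5275 0.0477 0.0673] F [ 0.8 -0.1  0.1]
175.0 dp [-0.0048  0.012 ] dz -0.0173 turn -4.5
strap_pivot 0.95 [368. 105.] [0.6306 0.0217 0.053 ]
```

View pics/wrist2.png

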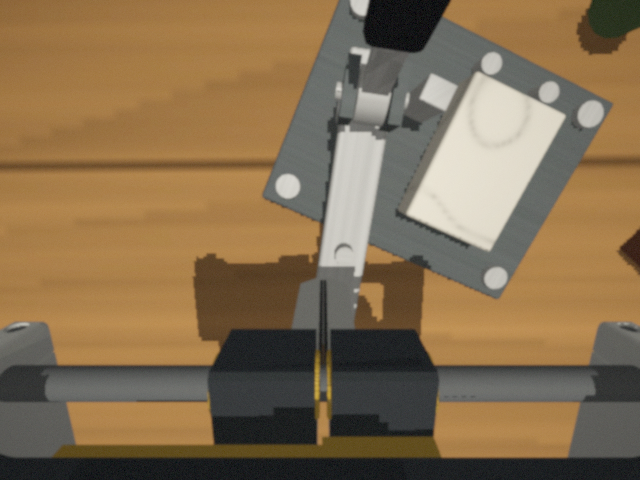

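The wrist view shows the fingers (325,290) have drifted up and over the strap's top face. No force registered and the strap has not moved. I'll back off sideways, correct the height drift, and go down again.

Emit:
{"name": "send_rows", "arguments": {
  "series": [
    {"dp": [0.003,0.022,0.003],"turn": [0,2,-6]},
    {"dp": [0.003,0.022,0],"turn": [0,0,-6]},
    {"dp": [0,0,0],"turn": [0,0,0]}
  ]
}}

```text
time_s: 5.35
tcp_pos: [0.5332, 0.0937, 0.0694]
tcp_rot: [[0.974, -0.225, 0.001], [-0.225, -0.974, 0.002], [0.001, -0.003, -1.0]]
contact_force: [-0.3, -0.5, -0.7]
width: 0.004
```

```bash
python3 arc.py 163;python3 - <<'E'
from h import *
print(bot.observe()['qvel'])
E
python3 arc.py 163
```

```text
yaw -12.98 p [0.5332 0.0937 0.0694] F [-0.3 -0.5 -0.7]
163.0 dp [-0.0006 -0.0121] dz -0.0194 turn -4.0
[-1.28959255  0.21845162 -0.47525698 -1.92242563  0.42000773 -1.87789117]
yaw -12.98 p [0.5332 0.0937 0.0694] F [-0.3 -0.5 -0.7]
163.0 dp [-0.0006 -0.0121] dz -0.0194 turn -4.0
```

Emit:
{"name": "send_rows", "arguments": {
  "series": [
    {"dp": [-0.002,0,-0.02],"turn": [0,0,0]},
    {"dp": [0,0,0],"turn": [0,0,0]},
    {"dp": [0,0,0],"turn": [0,0,0]}
  ]
}}

```text
time_s: 5.65
tcp_pos: [0.5317, 0.0938, 0.0495]
tcp_rot: [[0.976, -0.219, 0.002], [-0.219, -0.976, 0.001], [0.002, -0.001, -1.0]]
contact_force: [0.6, 0.2, 0.2]
width: 0.007
```

```bash
python3 arc.py 163
```

```text
yaw -12.66 p [0.5317 0.0938 0.0495] F [0.6 0.2 0.2]
163.0 dp [ 0.001  -0.0122] dz 0.0005 turn -4.3
```

Emit:
{"name": "send_rows", "arguments": {
  "series": [
    {"dp": [-0.002,-0.008,0],"turn": [0,0,0]},
    {"dp": [-0.002,-0.008,0],"turn": [0,0,0]},
    {"dp": [0,-0.006,0],"turn": [0,0,0]}
  ]
}}

```text
time_s: 5.95
tcp_pos: [0.528, 0.0698, 0.051]
tcp_rot: [[0.976, -0.218, 0.004], [-0.218, -0.976, 0.0], [0.004, -0.001, -1.0]]
contact_force: [-0.0, 0.1, -0.2]
width: 0.006
```

```bash
python3 arc.py 170
```

```text
yaw -12.58 p [0.528  0.0698 0.051 ] F [-0.   0.1 -0.2]
170.0 dp [-0.0017 -0.0007] dz -0.001 turn 2.6
```

Emit:
{"name": "send_rows", "arguments": {
  "series": [
    {"dp": [-0.002,-0.008,-0.001],"turn": [0,0,0]},
    {"dp": [-0.002,-0.008,0],"turn": [0,0,0]}
  ]
}}

```text
time_s: 6.15
tcp_pos: [0.5248, 0.0531, 0.0512]
tcp_rot: [[0.976, -0.218, 0.007], [-0.219, -0.976, 0.003], [0.006, -0.004, -1.0]]
contact_force: [1.6, 3.0, -1.0]
width: 0.004
```

```bash
python3 arc.py 170
python3 - <<'E'
from h import *
c=cap('wrist');save(c,'wrist3.png')
c=cap('scene');save(c,'scene3.png')
E
```

```text
yaw -12.62 p [0.5248 0.0531 0.0512] F [ 1.6  3.  -1. ]
170.0 dp [0.0015 0.016 ] dz -0.0012 turn 2.6
```

View pics/wrist3.png

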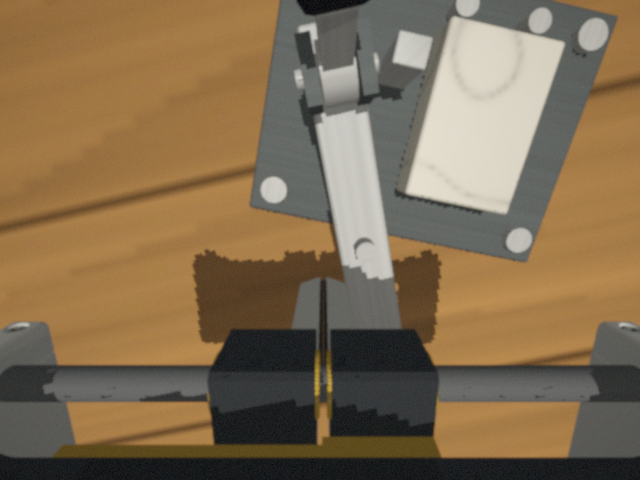

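View pics/scene3.png

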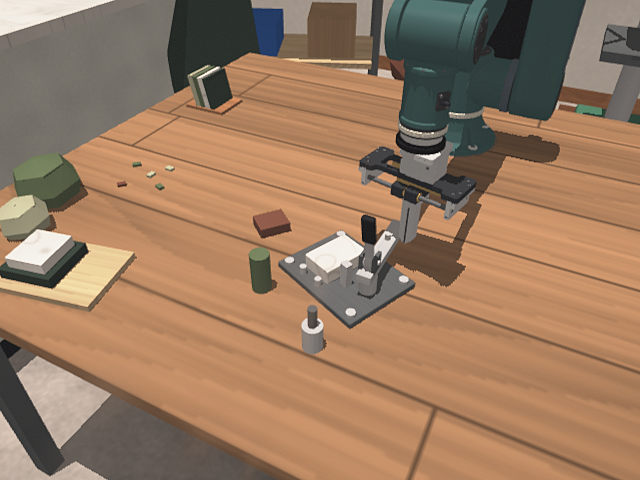

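Contact is made, with about 3.4 N of force. The strap has swung to about 178° world (wrist view: the strap runs from 340,90 to 373,260). I'll continue along the arc.

```bash
sed -i 's/off=.0265/off=.0255/' arc.py; python3 arc.py 183 189 195 201 207
```

```text
yaw -12.69 p [0.5245 0.0521 0.0511] F [-0.   0.3  0.4]
183.0 dp [-0.0057 -0.009 ] dz -0.0011 turn 15.7
189.0 dp [-0.0014 -0.0119] dz 0.0 turn 6.0
195.0 dp [-0.0002 -0.012 ] dz 0.0 turn 6.0
201.0 dp [ 0.0011 -0.012 ] dz 0.0 turn 6.0
207.0 dp [ 0.0023 -0.0118] dz 0.0 turn 6.0
```

Emit:
{"name": "send_rows", "arguments": {
  "series": [
    {"dp": [-0.005,-0.009,-0.002],"turn": [0,0,6]},
    {"dp": [-0.002,-0.011,-0.002],"turn": [0,0,6]},
    {"dp": [0,-0.011,-0.002],"turn": [0,0,6]}
  ]
}}

```text
time_s: 6.55
tcp_pos: [0.5183, 0.0223, 0.0468]
tcp_rot: [[0.994, 0.106, 0.008], [0.105, -0.994, 0.007], [0.009, -0.006, -1.0]]
contact_force: [-0.0, 2.6, 2.4]
width: 0.004
```

```bash
python3 arc.py 190 196 202 207 212; python3 -c "
from h import *
print(bot.observe()['tcp_rot'].round(3))"
```

```text
yaw 6.05 p [0.5183 0.0223 0.0468] F [-0.   2.6  2.4]
190.0 dp [-0.001   0.0068] dz 0.0032 turn 3.9
196.0 dp [ 0.    -0.012] dz 0.0 turn 6.0
202.0 dp [ 0.0013 -0.012 ] dz 0.0 turn 6.0
207.0 dp [ 0.002  -0.0098] dz 0.0 turn 5.0
212.0 dp [ 0.0029 -0.0096] dz 0.0 turn 5.0
[[ 0.994  0.106  0.008]
 [ 0.105 -0.994  0.007]
 [ 0.009 -0.006 -1.   ]]
```

Emit:
{"name": "send_rows", "arguments": {
  "series": [
    {"dp": [0,-0.011,0.003],"turn": [0,0,7]},
    {"dp": [0.001,-0.011,0],"turn": [0,0,7]},
    {"dp": [0.002,-0.011,-0.001],"turn": [0,0,7]}
  ]
}}

```text
time_s: 6.85
tcp_pos: [0.5198, -0.0099, 0.0484]
tcp_rot: [[0.883, 0.469, 0.002], [0.469, -0.883, 0.013], [0.008, -0.011, -1.0]]
contact_force: [0.0, 2.5, 1.8]
width: 0.003
```

```bash
python3 arc.py 211 217 223 229
```

```text
yaw 28.0 p [ 0.5198 -0.0099  0.0484] F [0.  2.5 1.8]
211.0 dp [ 0.003  -0.0025] dz 0.0016 turn 3.0
217.0 dp [ 0.0043 -0.0112] dz 0.0 turn 6.0
223.0 dp [ 0.0055 -0.0107] dz 0.0 turn 6.0
229.0 dp [ 0.0066 -0.0101] dz 0.0 turn 6.0
```

Emit:
{"name": "send_rows", "arguments": {
  "series": [
    {"dp": [0.005,-0.011,0.003],"turn": [0,0,6]},
    {"dp": [0.005,-0.01,0],"turn": [0,0,6]},
    {"dp": [0.006,-0.01,0],"turn": [0,0,6]}
  ]
}}

```text
time_s: 7.15
tcp_pos: [0.533, -0.0405, 0.0502]
tcp_rot: [[0.684, 0.729, -0.01], [0.729, -0.684, 0.016], [0.005, -0.018, -1.0]]
contact_force: [0.1, 2.9, 0.4]
width: 0.005
```

```bash
python3 arc.py 226 232 238 244 248; python3 -c "
from h import *
c=cap('wrist');save(c,'wrist4.png')"
```

```text
yaw 46.82 p [ 0.533  -0.0405  0.0502] F [0.1 2.9 0.4]
226.0 dp [0.0028 0.0011] dz -0.0002 turn -0.8
232.0 dp [ 0.0071 -0.0097] dz 0.0 turn 6.0
238.0 dp [ 0.0081 -0.0089] dz 0.0 turn 6.0
244.0 dp [ 0.009 -0.008] dz 0.0 turn 6.0
248.0 dp [ 0.0064 -0.0048] dz 0.0 turn 4.0
```

View pics/wrist4.png

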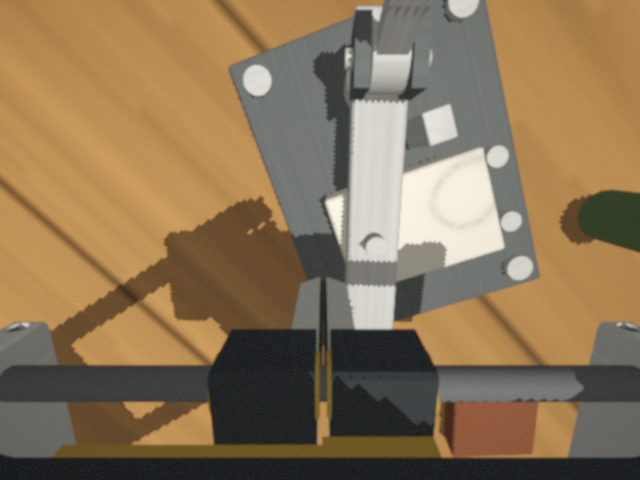

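The wrist view shows the strap over the stone's edge, running from 380,80 to 375,320, with the fingers beside it and the stone undisturbed. About 20° remain.

Emit:
{"name": "send_rows", "arguments": {
  "series": [
    {"dp": [0.009,-0.009,0],"turn": [0,0,6]},
    {"dp": [0.009,-0.008,0],"turn": [0,0,6]},
    {"dp": [0.007,-0.006,0],"turn": [0,0,5]}
  ]
}}

```text
time_s: 7.5
tcp_pos: [0.5558, -0.0655, 0.0496]
tcp_rot: [[0.435, 0.9, -0.021], [0.901, -0.435, 0.01], [-0.0, -0.023, -1.0]]
contact_force: [-1.8, 1.7, 0.8]
width: 0.004
```

```bash
python3 arc.py 245 248; python3 -c "
from h import *
c=cap('wrist');save(c,'wrist5.png')"
```

```text
yaw 64.23 p [ 0.5558 -0.0655  0.0496] F [-1.8  1.7  0.8]
245.0 dp [ 0.0058 -0.0017] dz 0.0004 turn 0.8
248.0 dp [ 0.0048 -0.0036] dz 0.0 turn 3.0
```

View pics/wrist5.png

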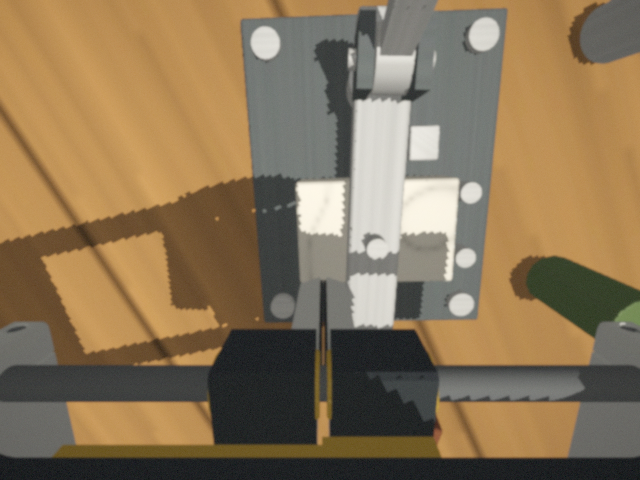

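Emit:
{"name": "send_rows", "arguments": {
  "series": [
    {"dp": [0.005,-0.002,0],"turn": [0,0,1]},
    {"dp": [0.004,-0.002,0],"turn": [0,0,1]}
  ]
}}

```text
time_s: 7.75
tcp_pos: [0.5604, -0.0686, 0.0492]
tcp_rot: [[0.404, 0.914, -0.033], [0.915, -0.404, 0.012], [-0.003, -0.035, -0.999]]
contact_force: [-15.3, 7.0, 11.7]
width: 0.004
```

Emit:
{"name": "send_rows", "arguments": {
  "series": [
    {"dp": [0.004,-0.002,0],"turn": [0,0,0]}
  ]
}}

```text
time_s: 7.85
tcp_pos: [0.5602, -0.0685, 0.0494]
tcp_rot: [[0.405, 0.913, -0.044], [0.914, -0.405, 0.016], [-0.003, -0.046, -0.999]]
contact_force: [-11.7, 5.2, 8.4]
width: 0.004
```

The force rose to 17 N with no further motion, which fits the strap being at its stop. I'll back off, lift, and check.

Emit:
{"name": "send_rows", "arguments": {
  "series": [
    {"dp": [-0.018,0.008,0],"turn": [0,0,0]},
    {"dp": [-0.018,0.008,0.0],"turn": [0,-2,0]},
    {"dp": [-0.01,0,0.045],"turn": [0,0,0]},
    {"dp": [0,-0.01,0.045],"turn": [0,0,0]},
    {"dp": [0,-0.01,0.045],"turn": [0,0,0]}
  ]
}}

```text
time_s: 8.35
tcp_pos: [0.4996, -0.068, 0.1725]
tcp_rot: [[0.412, 0.91, -0.039], [0.911, -0.411, 0.021], [0.003, -0.044, -0.999]]
contact_force: [1.2, -0.6, 0.6]
width: 0.002
```

```bash
cat > look.py <<'E'
from h import *
import sys
tag=sys.argv[1]
s=bot.observe();print(s['time_s'],s['tcp_pos'].round(4),s['tcp_rot'].round(3).tolist(),s['contact_force'].round(1))
for n in sys.argv[2:]:
    c=cap(n);save(c,n+tag+'.png')
    for t in ['strap_pivot','strap_end','lever_pivot','lever_end','stone','presser']:
        for r in bot.landmark_of(n,t)[:1]:
            u,v=r['xy'];print(n,t,round(r['score'],2),np.round(r['xy']),world(c,u,v,{'strap_pivot':.053,'strap_end':.062,'lever_pivot':.076,'stone':.012,'presser':.042}.get(t,.16)).round(4))
E
python3 look.py 6 wrist side scene
```

```text
8.35 [ 0.4996 -0.068   0.1725] [[0.412, 0.91, -0.039], [0.911, -0.411, 0.021], [0.003, -0.044, -0.999]] [ 1.2 -0.6  0.6]
wrist strap_pivot 0.65 [430.  76.] [0.6303 0.0234 0.053 ]
wrist strap_end 0.57 [424. 235.] [ 0.5792 -0.0946  0.062 ]
wrist lever_pivot 0.67 [443.  68.] [0.633  0.0225 0.076 ]
wrist lever_end 0.72 [412. 144.] [ 0.5772 -0.0143  0.16  ]
wrist stone 0.58 [415. 174.] [ 0.5997 -0.0489  0.012 ]
wrist presser 0.53 [422. 176.] [ 0.5994 -0.0499  0.042 ]
side strap_pivot 0.81 [298. 301.] [0.6331 0.0219 0.053 ]
side strap_end 0.79 [383. 280.] [ 0.5773 -0.0882  0.062 ]
side lever_pivot 0.64 [295. 294.] [0.6334 0.0265 0.076 ]
side lever_end 0.85 [282. 257.] [0.6386 0.0393 0.16  ]
side stone 0.58 [348. 306.] [ 0.5999 -0.0448  0.012 ]
side presser 0.42 [354. 294.] [ 0.5966 -0.0504  0.042 ]
scene strap_pivot 0.61 [370. 268.] [0.6234 0.0234 0.053 ]
scene strap_end 0.62 [317. 231.] [ 0.585  -0.0909  0.062 ]
scene lever_pivot 0.95 [369. 256.] [0.6197 0.0192 0.076 ]
scene lever_end 0.94 [383. 225.] [0.6413 0.0436 0.16  ]
scene stone 0.74 [333. 263.] [ 0.5949 -0.0545  0.012 ]
scene presser 0.43 [338. 250.] [ 0.5931 -0.0474  0.042 ]
```

View pics/wrist6.png

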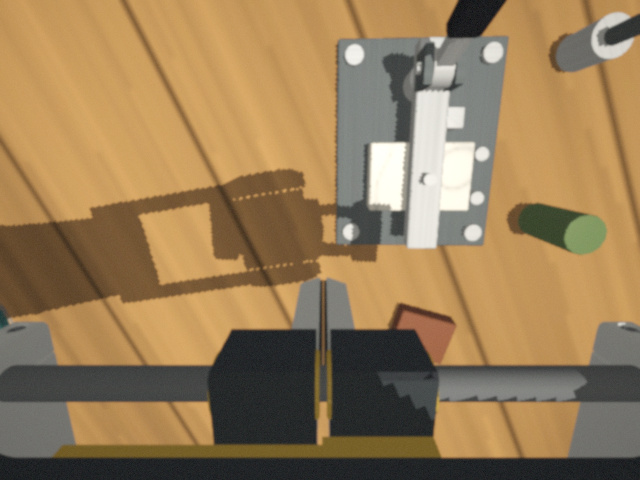

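Run:
```python
from h import *
c=cap('wrist');P=cloud(c);z=P[...,2]
near=(np.hypot(P[...,0]-.6,P[...,1]+.03)<.15)
for n,lo,hi in [('strap',.0585,.066),('plate',.008,.016)]:
    m=(near&(z>lo)&(z<hi)).astype(np.uint8)
    if n=='strap': m=cv2.morphologyEx(m,cv2.MORPH_OPEN,np.ones((7,7)))
    k,l,st,_=cv2.connectedComponentsWithStats(m); i=1+np.argmax(st[1:,4]); Q=P[l==i]
    rc=cv2.minAreaRect(Q[:,:2].astype(np.float32)*1000);print(n,len(Q),rc)
    if n=='strap':
        d=Q[:,:2]-Q[:,:2].mean(0);print('pca',np.degrees(np.arctan2(*np.linalg.svd(d,full_matrices=False)[2][0][::-1])))
    cv2.imwrite('pics/m_%s.png'%n,(l==i)*np.uint8(255))
```

```text
strap 4816 ((601.1546630859375, -45.48535919189453), (128.1317596435547, 29.996198654174805), 65.69650268554688)
pca -114.30321440409756
plate 11438 ((571.2794799804688, -9.777725219726562), (191.48501586914062, 72.85343170166016), 64.46134948730469)
```

Run:
```python
import cv2
a=cv2.imread('pics/wrist6.png')[20:260,300:540];cv2.imwrite('pics/z6.png',cv2.resize(a,(600,600),interpolation=cv2.INTER_CUBIC))
```

```text
(no output)
```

View pics/z6.png

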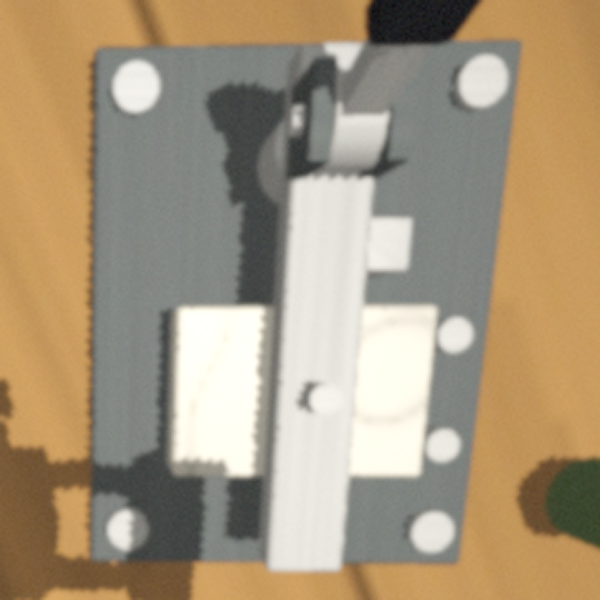

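The zoomed view shows the strap edge (at 370,240) touching the stop (390,243) and running parallel to the plate. Measured yaw is strap 65.7°, plate 64.5°, within measurement noise. The stone is still at the same place by its pins. Next is the lever: I'll stage on its free-end side.

Emit:
{"name": "send_rows", "arguments": {
  "series": [
    {"dp": [0.03,0.017,0.01],"turn": [-1.2,-2.2,0]},
    {"dp": [0.03,0.017,0],"turn": [0,0,0]},
    {"dp": [0.03,0.017,0],"turn": [0,0,0]},
    {"dp": [0.02,0.01,-0.005],"turn": [0,0,0]},
    {"dp": [0,0,0],"turn": [0,0,0]}
  ]
}}

```text
time_s: 9.95
tcp_pos: [0.6149, -0.0059, 0.1787]
tcp_rot: [[0.413, 0.911, 0.006], [0.911, -0.413, -0.002], [0.001, 0.006, -1.0]]
contact_force: [0.5, 0.4, -0.3]
width: 0.007
```

```bash
cat > lev.py <<'E'
from h import *
import sys
piv=np.array([.632,.023]);e=np.array([np.cos(np.radians(65.3)),np.sin(np.radians(65.3))]);l=np.array([-e[1],e[0]])
s=bot.observe();p=s['tcp_pos'];r=p[:2]-piv
print(round(s['time_s'],2),'s',(r@e).round(4),'lat',(r@l).round(4),'z',p[2].round(4),'F',s['contact_force'].round(1),'rotz',s['tcp_rot'][:,2].round(3),'yaw',np.degrees(np.arctan2(s['tcp_rot'][1][0],s['tcp_rot'][0][0])).round(1))
for th in map(float,sys.argv[1:]):
    R=.072; q=piv+e*(R*np.sin(th)-.006*np.cos(th)-.008); z=.076+R*np.cos(th)+.006*np.sin(th)
    q=np.array([*q,z]);print(th,(q-p).round(4));p=q
E
python3 lev.py -0.1 .2 .4 .6 .8 1. 1.2 1.4 1.5
```

```text
9.95 s -0.0334 lat 0.0035 z 0.1787 F [ 0.5  0.4 -0.3] rotz [ 0.006 -0.002 -1.   ] yaw 65.6
-0.1 [ 0.0083  0.0096 -0.0316]
0.2 [0.009  0.0196 0.0007]
0.4 [ 0.0059  0.0128 -0.0031]
0.6 [ 0.0055  0.012  -0.0058]
0.8 [ 0.0049  0.0107 -0.0083]
1.0 [ 0.0041  0.009  -0.0105]
1.2 [ 0.0032  0.0069 -0.0123]
1.4 [ 0.0021  0.0045 -0.0135]
1.5 [ 0.0006  0.0013 -0.0071]
```

Lateral offset is 3.5 mm, so I'll centre it (move along -l = (0.908,-0.418)) and lower to lever height.

Emit:
{"name": "send_rows", "arguments": {
  "series": [
    {"dp": [0.005,0.002,-0.03],"turn": [0,0,0]},
    {"dp": [0.003,0.007,0],"turn": [0,0,0]},
    {"dp": [0,0,0],"turn": [0,0,0]}
  ]
}}

```text
time_s: 10.25
tcp_pos: [0.6228, 0.0029, 0.1499]
tcp_rot: [[0.413, 0.911, 0.007], [0.911, -0.413, -0.003], [0.0, 0.007, -1.0]]
contact_force: [0.3, -0.9, -0.1]
width: 0.007
```

```bash
python3 lev.py .2 .4; python3 look.py 7 scene side wrist
```

```text
10.25 s -0.0221 lat -0.0 z 0.1499 F [ 0.3 -0.9 -0.1] rotz [ 0.007 -0.003 -1.   ] yaw 65.6
0.2 [ 0.0094  0.0205 -0.0021]
0.4 [ 0.0059  0.0128 -0.0031]
10.25 [0.6228 0.0029 0.1499] [[0.413, 0.911, 0.007], [0.911, -0.413, -0.003], [0.0, 0.007, -1.0]] [ 0.3 -0.9 -0.1]
scene strap_pivot 0.7 [368. 270.] [0.6272 0.0218 0.053 ]
scene strap_end 0.94 [318. 228.] [ 0.5761 -0.0942  0.062 ]
scene lever_pivot 0.7 [312. 343.] [0.8206 0.0202 0.076 ]
scene lever_end 0.98 [380. 224.] [0.6418 0.0395 0.16  ]
scene stone 0.98 [333. 264.] [ 0.5971 -0.0537  0.012 ]
scene presser 0.42 [338. 251.] [ 0.595  -0.0458  0.042 ]
side strap_pivot 0.78 [299. 301.] [0.6323 0.0199 0.053 ]
side strap_end 0.94 [384. 281.] [ 0.5756 -0.0873  0.062 ]
side lever_pivot 0.58 [297. 294.] [0.6303 0.0254 0.076 ]
side lever_end 0.83 [280. 253.] [0.6443 0.0371 0.16  ]
side stone 0.86 [347. 304.] [ 0.6029 -0.0464  0.012 ]
side presser 0.6 [352. 299.] [ 0.5919 -0.044   0.042 ]
wrist strap_pivot 0.81 [318. 221.] [0.6296 0.0242 0.053 ]
wrist strap_end 0.75 [323. 362.] [ 0.5815 -0.0928  0.062 ]
wrist lever_pivot 0.84 [322. 227.] [0.6325 0.0228 0.076 ]
wrist lever_end 0.86 [318. 225.] [0.6383 0.0402 0.16  ]
wrist stone 0.52 [320. 223.] [0.6276 0.0146 0.012 ]
wrist presser 0.24 [463. 179.] [0.7537 0.0043 0.042 ]
```

View pics/scene7.png

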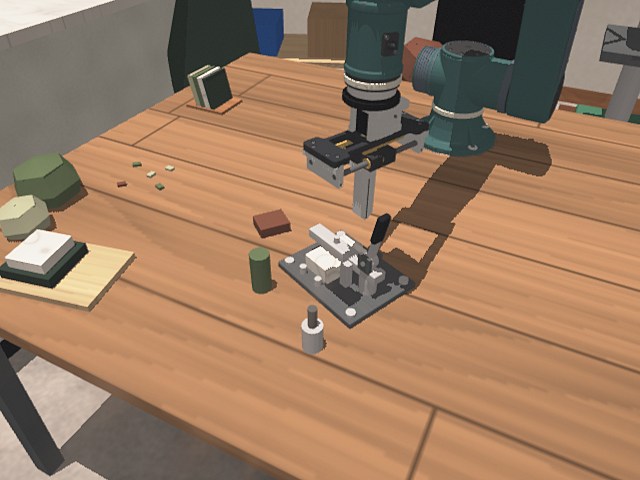

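View pics/wrist7.png

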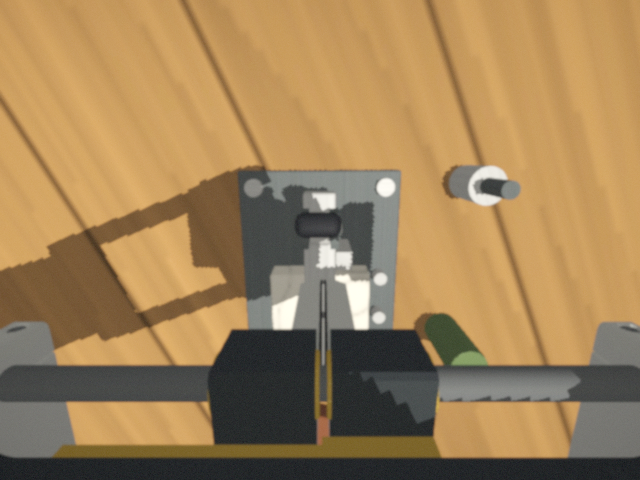

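The wrist view shows the lever handle (318,225) centred in front of the fingers (323,285). I'll start the push.

Emit:
{"name": "send_rows", "arguments": {
  "series": [
    {"dp": [0.005,0.011,-0.003],"turn": [0,0,0]},
    {"dp": [0.005,0.011,-0.002],"turn": [0,0,0]},
    {"dp": [0.005,0.011,-0.003],"turn": [0,0,0]}
  ]
}}

```text
time_s: 11.6
tcp_pos: [0.6377, 0.0346, 0.1409]
tcp_rot: [[0.417, 0.909, 0.004], [0.909, -0.417, -0.007], [-0.005, 0.007, -1.0]]
contact_force: [-3.9, -5.5, 1.0]
width: 0.004
```

```bash
python3 lev.py .4 .6 .8
```

```text
11.6 s 0.0129 lat -0.0003 z 0.1409 F [-3.9 -5.5  1. ] rotz [ 0.004 -0.007 -1.   ] yaw 65.4
0.4 [0.0004 0.0016 0.0037]
0.6 [ 0.0055  0.012  -0.0058]
0.8 [ 0.0049  0.0107 -0.0083]
```

Emit:
{"name": "send_rows", "arguments": {
  "series": [
    {"dp": [0.005,0.012,-0.004],"turn": [0,0,0]},
    {"dp": [0.005,0.011,-0.006],"turn": [0,0,0]},
    {"dp": [0.004,0.01,-0.008],"turn": [0,0,0]}
  ]
}}

```text
time_s: 11.9
tcp_pos: [0.6505, 0.064, 0.1213]
tcp_rot: [[0.419, 0.908, -0.003], [0.908, -0.419, -0.022], [-0.021, 0.006, -1.0]]
contact_force: [-2.7, -6.6, 1.0]
width: 0.008
```

```bash
python3 lev.py .8 1. 1.2 1.4 1.5
```

```text
11.9 s 0.045 lat 0.0003 z 0.1213 F [-2.7 -6.6  1. ] rotz [-0.003 -0.022 -1.   ] yaw 65.2
0.8 [-0.002  -0.0051  0.0091]
1.0 [ 0.0041  0.009  -0.0105]
1.2 [ 0.0032  0.0069 -0.0123]
1.4 [ 0.0021  0.0045 -0.0135]
1.5 [ 0.0006  0.0013 -0.0071]
```

Emit:
{"name": "send_rows", "arguments": {
  "series": [
    {"dp": [0.003,0.007,-0.011],"turn": [0,0,0]},
    {"dp": [0.002,0.005,-0.012],"turn": [0,0,0]},
    {"dp": [0.001,0.003,-0.008],"turn": [0,0,0]}
  ]
}}

```text
time_s: 12.2
tcp_pos: [0.6572, 0.0789, 0.0897]
tcp_rot: [[0.418, 0.908, -0.004], [0.908, -0.418, -0.029], [-0.028, 0.009, -1.0]]
contact_force: [-1.7, -5.1, 3.9]
width: 0.003
```

```bash
python3 lev.py 1.3 1.4 1.5
```

```text
12.2 s 0.0613 lat 0.0004 z 0.0897 F [-1.7 -5.1  3.9] rotz [-0.004 -0.029 -1.   ] yaw 65.3
1.3 [-0.0003 -0.0016  0.0113]
1.4 [ 0.0009  0.002  -0.0069]
1.5 [ 0.0006  0.0013 -0.0071]
```

Emit:
{"name": "send_rows", "arguments": {
  "series": [
    {"dp": [0.001,0.001,-0.005],"turn": [0,0,0]}
  ]
}}

```text
time_s: 12.3
tcp_pos: [0.6579, 0.0795, 0.0865]
tcp_rot: [[0.418, 0.908, -0.005], [0.908, -0.418, -0.031], [-0.03, 0.009, -0.999]]
contact_force: [-11.2, -5.4, 25.5]
width: 0.006
```

Emit:
{"name": "send_rows", "arguments": {
  "series": [
    {"dp": [0,0,-0.004],"turn": [0,0,0]}
  ]
}}

```text
time_s: 12.4
tcp_pos: [0.6578, 0.0795, 0.0866]
tcp_rot: [[0.418, 0.908, -0.003], [0.908, -0.418, -0.032], [-0.031, 0.01, -0.999]]
contact_force: [-10.1, -3.5, 21.4]
width: -0.001
```

Emit:
{"name": "send_rows", "arguments": {
  "series": [
    {"dp": [0,0,-0.004],"turn": [0,0,0]}
  ]
}}

```text
time_s: 12.5
tcp_pos: [0.6578, 0.0795, 0.0868]
tcp_rot: [[0.418, 0.908, -0.002], [0.908, -0.418, -0.033], [-0.031, 0.012, -0.999]]
contact_force: [-7.2, -3.9, 15.5]
width: 0.003
```

The lever reached its hard end: z steady at 86.6 mm (expected about 87) with the force up to about 25 N. I'll lift straight up, clear the area, and check.

Emit:
{"name": "send_rows", "arguments": {
  "series": [
    {"dp": [0,0,0.02],"turn": [0,0,0]},
    {"dp": [0,0,0.04],"turn": [0,0,0]},
    {"dp": [-0.02,-0.03,0.03],"turn": [0,0,0]},
    {"dp": [-0.03,-0.035,0.01],"turn": [0,0,0]},
    {"dp": [-0.03,-0.035,0],"turn": [0,0,0]}
  ]
}}

```text
time_s: 13.0
tcp_pos: [0.5794, -0.011, 0.1856]
tcp_rot: [[0.406, 0.914, 0.002], [0.914, -0.406, -0.02], [-0.017, 0.01, -1.0]]
contact_force: [-0.6, -1.4, -0.1]
width: 0.004
```

Emit:
{"name": "send_rows", "arguments": {
  "series": [
    {"dp": [-0.025,-0.035,0],"turn": [0,0,0]},
    {"dp": [-0.025,-0.02,0],"turn": [0,0,0]},
    {"dp": [0,0,0],"turn": [0,-2,0]}
  ]
}}

```text
time_s: 13.3
tcp_pos: [0.5282, -0.0669, 0.1852]
tcp_rot: [[0.407, 0.912, 0.044], [0.913, -0.407, -0.015], [0.004, 0.046, -0.999]]
contact_force: [0.6, 0.8, -0.3]
width: 0.006
```

```bash
python3 look.py 8 scene side wrist;  python3 - <<'E'
from h import *
c=cap('wrist');P=cloud(c);z=P[...,2]
near=(np.hypot(P[...,0]-.6,P[...,1]+.03)<.15)
m=(near&(z>.0585)&(z<.066)).astype(np.uint8)
m=cv2.morphologyEx(m,cv2.MORPH_OPEN,np.ones((7,7)))
k,l,st,_=cv2.connectedComponentsWithStats(m); i=1+np.argmax(st[1:,4]); Q=P[l==i]
print(len(Q),cv2.minAreaRect(Q[:,:2].astype(np.float32)*1000))
im=c['pixels'][:,:,::-1];cv2.imwrite('pics/z8.png',cv2.resize(im[20:320,240:560],(640,600),interpolation=cv2.INTER_CUBIC))
E
```

```text
13.3 [ 0.5282 -0.0669  0.1852] [[0.407, 0.912, 0.044], [0.913, -0.407, -0.015], [0.004, 0.046, -0.999]] [ 0.6  0.8 -0.3]
scene strap_pivot 0.72 [370. 269.] [0.6248 0.0243 0.053 ]
scene strap_end 0.58 [320. 232.] [ 0.5832 -0.0862  0.062 ]
scene lever_pivot 0.86 [369. 258.] [0.6257 0.0215 0.076 ]
scene lever_end 0.83 [412. 292.] [0.7548 0.1256 0.16  ]
scene stone 0.56 [336. 264.] [ 0.5947 -0.0495  0.012 ]
scene presser 0.57 [336. 254.] [ 0.6049 -0.0459  0.042 ]
side strap_pivot 0.82 [297. 301.] [0.6335 0.0223 0.053 ]
side strap_end 0.78 [384. 281.] [ 0.5764 -0.088   0.062 ]
side lever_end 0.59 [231. 305.] [0.621  0.1246 0.16  ]
side stone 0.87 [348. 306.] [ 0.6012 -0.0452  0.012 ]
side presser 0.4 [354. 298.] [ 0.5921 -0.0467  0.042 ]
wrist strap_pivot 0.85 [382.  98.] [0.6321 0.0232 0.053 ]
wrist strap_end 0.61 [375. 245.] [ 0.5779 -0.0935  0.062 ]
wrist lever_pivot 0.69 [390.  94.] [0.6334 0.0221 0.076 ]
wrist stone 0.75 [368. 190.] [ 0.5974 -0.0508  0.012 ]
wrist presser 0.47 [375. 185.] [ 0.6007 -0.0447  0.042 ]
3956 ((600.1132202148438, -45.281211853027344), (127.96318054199219, 27.745040893554688), 65.95909881591797)
```

View pics/z8.png

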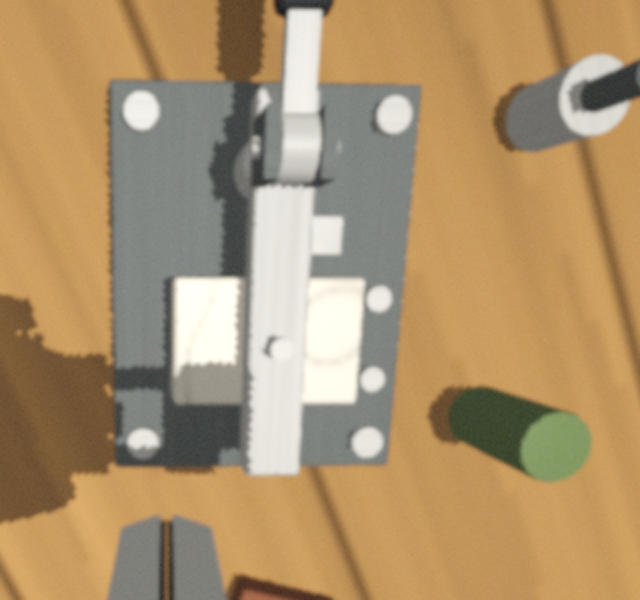

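View pics/scene8.png

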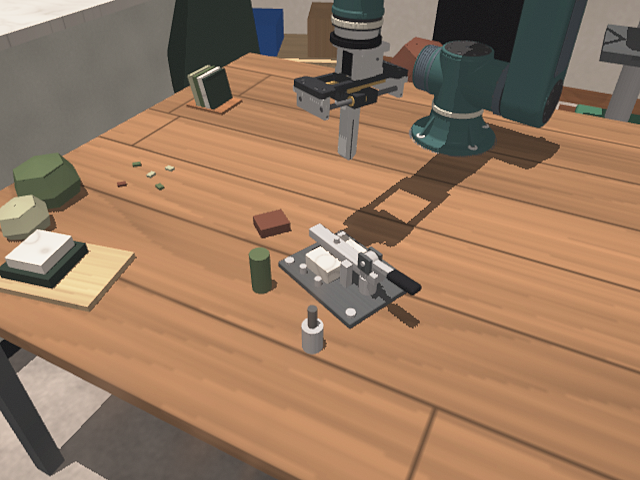

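View pics/side8.png

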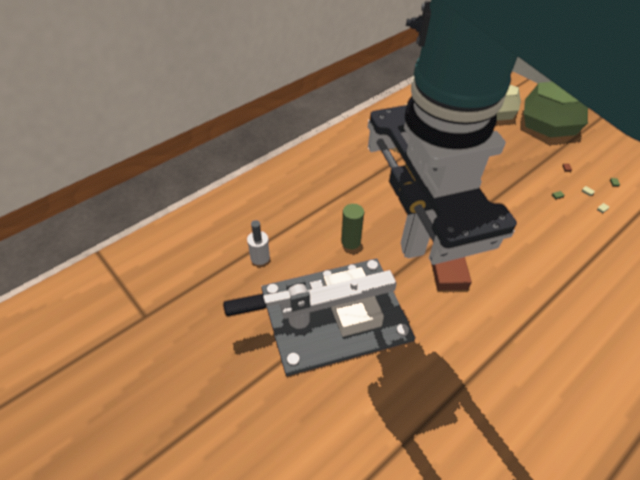

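The zoomed wrist view shows the strap still touching its stop (312,235) and the lever pointing straight away from it. In the scene view the lever is nearly level (405,283), and the bystanders haven't moved. One depth check of the lever's height remains.

Run:
```python
from h import *
piv=np.array([.632,.023]);e=np.array([np.cos(np.radians(65.6)),np.sin(np.radians(65.6))]);l=np.array([-e[1],e[0]])
for n in ['side','scene']:
    c=cap(n);P=cloud(c);r=P[...,:2]-piv;s=r@e;t=r@l
    for a,b in [(.048,.06),(.06,.075),(.075,.09),(.09,.099)]:
        m=(s>a)&(s<b)&(abs(t)<.02)&(P[...,2]>.06); print(n,a,m.sum(),np.percentile(P[...,2][m],[50,85,95]).round(4),'lat',np.median(t[m]).round(4))
```

```text
side 0.048 153 [0.0855 0.0866 0.0873] lat 0.0061
side 0.06 193 [0.0864 0.0877 0.0883] lat 0.0057
side 0.075 195 [0.0873 0.0885 0.0893] lat 0.006
side 0.09 114 [0.0881 0.0892 0.0896] lat 0.0065
scene 0.048 94 [0.085  0.0865 0.087 ] lat -0.0024
scene 0.06 124 [0.0861 0.0873 0.0879] lat -0.0024
scene 0.075 126 [0.0873 0.0886 0.0892] lat -0.0026
scene 0.09 94 [0.0873 0.0892 0.0899] lat -0.0001
```

The handle's top height (86 to 88 mm) and slope (about 0.065) match a lever angle of 1.5 rad.

```bash
python3 -c "
from workcell import bot
print(bot.observe()['contact_force']);print(bot.hand_in())"
```

```text
[-0.25813417 -0.17155521  0.18335655]
the job is handed in; nothing more can be done
None
```

The block is clamped and the job was handed in at about 14 s. With shut fingers I pushed the strap round to its stop, then pushed the cam lever fully down, then backed clear.

**Strap:**
- It stopped moving with about 17 N of push.
- The last pictures show it touching the stop.
- Its measured direction was 66.0°. The plate measured 64.5°, a difference of about 1.5° that I took as measurement noise.

**Lever:**
- It hit its end with the fingertip steady at 86.6 mm and a peak force of about 28 N.
- Depth from two cameras puts the handle top at 86–88 mm. Its slope of about 0.065 matches 1.5 rad.
- The end-stop press included about 8 N sideways, in the direction that would open the strap. The strap's direction was the same before and after (65.7° and 66.0°).

**Surroundings:** The stone measured within a few mm of its start position. The core, core bit and offcut look unmoved in the pictures. The tool read no contact at hand-in.

**What went wrong:** On the first approach the fingers drifted up and passed over the strap's top face. No force registered and nothing moved, so I backed off and went in again lower.

**Not checked directly:** The presser's contact with the stone is hidden under the strap. I inferred it from the lever being fully down.

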